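# Put the shock absorber away in the tool chest drawer

### The arm

A 6-joint arm with a two-finger parallel gripper is mounted at the origin on the work surface. World frame = base frame: x ahead of the robot, y to its left, z up, the work surface at z = 0. Lengths are in mm, angles in degrees, forces in N, time in s.
With the tool pointing down it reaches from about 350 to 850 mm from the base axis. Payload 8.1 kg.
Tool frame: the origin (TCP) lies on the centre line of the jaws, within the pads' length; the fingertips stand 19 mm ahead of it and the grasp point (between the pads) is the TCP (r.tip_reach is the z of the fingertips in the tool frame, in mm); z points along the fingers, y is the line along which they close (so a half turn about z gives the same grasp; the last joint's range is limited). The gripper opens to 85 mm and grips with 20 to 120 N. Pads are 22 mm wide; open, the fingers measure 114 mm over their backs; the gripper's body (76 mm by 85 mm) begins 54 mm behind the grasp point. The pads swing forward as they close: fully open they stand 13 mm farther back than shut.
Start: joints at [-82.128, 7.471, 85.268, -0, 87.261, -4.893], TCP at [132.597, -585.169, 226.992] pointing down, gripper open.
Joint ranges: [-169.43, 169.43], [-51.17, 129.36], [1.28, 143.12], [-76.62, 256.62], [0, 156.53], [-152.29, 152.29]. Speed limits (degrees/s): [136.94, 136.94, 159.86, 180, 180, 180].

### API

Orientations are given as [roll, pitch, yaw] about the fixed x, y, z axes, in that order (R = Rz(yaw) Ry(pitch) Rx(roll)).
In Python, from bench import r gives the robot as it stands. The module is installed in compiled form; this text tells all that it offers.
- The arm moves only by the shell command python3 -m handwheel 'ROWS' [FORCE]. ROWS is JSON, a list of rows, each a list of 7 numbers: the shift along the tool's x, y, z in m, then the turn, a rotation vector about the tool's x, y, z in degrees, then the finger opening in m, from 0 to 0.0854. In form: [[tx, ty, tz, ax, ay, az, claw], ...]. A call has 1 to 8 rows; each row shifts and turns the commanded pose from where the row before left it, along the tool's axes as they then stand; what a row does not reach is not made up. A row lasts 1/12 s, in which the tool goes at most 41.7 mm and 7.16 degrees, less where a joint would pass 70% of its speed; a pose out of reach is approached as far as the arm can. A call with a gripper value outside its range is refused whole. The fingers move at their own pace and stop on an object; FORCE is the grip in N (left out, the last holds). Time passes only in rows, so rows that do not move let the fingers close. It gives the time, the measured TCP pose, the force, the opening and the grip force at its end, in the units of the state.
- r.sense(): the state, without advancing time (a new reading comes with each control period).
- r.snapshot(name): name is "scene" or "top" or "wrist"; returns (picture, depth): 400x640x3 uint8, blue, green, red; 400x640 float32, mm along the optical axis (not along the pixel's ray), 0 where there is no reading.
- r.calibration(name): a dict with "vfov" (degrees; the focal length in pixels is half the picture's height over the tangent of half this angle, whatever the lens; pixels are square), "cx", "cy" (the principal point, pixels), "rvec" (rotation vector, rad) and "tvec" (3), from world to camera coordinates, as OpenCV has them; the wrist camera has in their place "tool_from_camera" (4x4, takes a point from camera to tool coordinates, whose origin is the TCP and whose axes are the flange's). Camera axes: x right, y down, z forward; pixel columns grow to the right and rows downward; lengths in mm; the calibration is good to about 2 mm. The wrist camera is an equidistant fisheye: a pixel r from the principal point sees the ray r / f radians off the axis. A picture is of the moment at which its call begins: read the wrist's pose just before it. calibration takes no time and is no camera call.
- r.hand_in(): hands the job in; it is judged then, once.
The state is a dict: "time": time; "joint_pos": joint angles; "qd": joint speeds; "joint_efforts": joint torques, N m; "tool_pos": TCP position; "tcp_rot": TCP orientation; "ft_force": force on the tool from outside, world axes, zero at the start; "wrist_torque": the same for the moment, N m; "finger_gap": finger opening in mm; "grip_force": force on a finger pad.
Only numpy, scipy, OpenCV 4.12 (cv2) and the standard library are available. Lean on these libraries where they do the work, as an engineer would, in place of code of your own. Each camera call takes 0.05 s, during which the arm holds its last target. There are 200 camera calls.

### The job

Pull the top drawer of the grey tool chest all the way open by its handle, gently lay the short, stout shock absorber flat in the drawer's wide compartment (set it down, do not drop it), and then smoothly push the drawer fully shut again. Leave everything else on the bench and on the chest where it is.

Things in the scene. Friction and masses are not known exactly. Their poses are not given: they have to be found in the camera images.
- chest: Fixed grey steel tool chest, 270 deep (x), 260 wide (y), 175 mm high. Origin: middle of the lower front edge, at bench height; its front looks along its own -x, roughly to the robot. Two drawer fronts one above the other, each with a level bar handle; only the upper drawer matters (the lower is locked). The chest's opening over the upper drawer is 163 mm above the bench.
- top_drawer (a joint): How far the upper drawer is open, m: 0 shut, 0.21 fully open at its stop. It slides along the chest's -x, needs 2 to 4 N, has no spring or latch, stays where left. May start up to 20 mm ajar. Fully open, the front 204 mm of its inside is clear of the chest.
- handle (a point): Middle of the upper drawer's handle, moving with it: level round bar 11 mm thick, 120 mm long, along the chest's y, on two 8 mm posts 52 mm either side of the middle. Bar centre line 42 mm in front of the flat drawer front, 36 mm below the chest's top, 139 mm above the bench. Axes parallel to the chest's.
- compartment (a point): Middle of the front edge of the inner floor of the drawer's wide compartment, where it meets the drawer front; moves with the drawer; 89 mm above the bench; axes parallel to the chest's. The floor runs 213 mm back (+x) from here and is 152 mm wide (y). Above it: side and rear walls 39 mm, divider (+y side) 30 mm, drawer front 72 mm. Beyond the divider a narrow (60 mm) compartment holds a wrench.
- shock: Shock absorber to put away: loose, about 0.4 kg, 150 mm long, lying along its own x (z up) on the bench, left or right, nearer the robot than the chest. Black cylinder 44 mm thick (x -50 to +25 mm), bare 16 mm rod (25 to 50), square 44 mm steel end block (50 to 75), small eye at the other end (to -75). Origin: mid length, on the underside; balances near there.
- shock_mid (a point): Point on the shock absorber's axis, at mid length, 22 mm above its underside.
- cartridge: Bystander to leave alone: a longer, thinner fork cartridge (225 mm long, 28 mm thick) lying on the other side of the bench from the shock absorber. Origin: underside, about mid length; long axis x.
- wrench: Bystander to leave alone: open wrench, 170 mm long, flat on the bench in front of the chest. Origin: underside.
- grease_jar: Bystander to leave alone: small jar (64 mm diameter, 60 mm high) standing on top of the chest. Origin: underside. It stands near the middle, its axis about 92 mm behind the chest's front.
- oil_bottle: Bystander to leave alone: bottle (64 mm diameter, 170 mm high) standing left of the chest. Origin: underside.
- coil_spring: Bystander to leave alone: steel coil spring (60 mm diameter, 60 mm high) standing right of the chest. Origin: underside.
- shock_pump: Bystander to leave alone: hand pump with a round gauge, 220 mm long, lying far left. Origin: underside.
- mallet: Bystander to leave alone: hammer, 260 mm long, lying far right. Origin: underside.
Not all that is in view belongs to the job. Leave any orange look-alike of the shock alone.

How it is judged:
By the outcome, as a careful person would: the job done as asked, in the order asked, and still so for the second after the job is handed in, with the robot touching nothing.
It also fails if it takes over 69 s, if anything falls off the work surface, if the arm or the gripper's body presses on something with over 40 N, if the wrist force passes 120 N, or if a joint passes its speed limit or range.

## Working session

There is one attempt and no reset: what is moved stays moved. The work goes in short steps, Python scripts to look and compute and a shell command to move; the robot and the scene stay as the last step left them, time stands still between calls to the robot, and variables do not carry over. Pictures are saved under pics/ and viewed, at most 10 in all, crops included, and the job is handed in when it is done.

```bash
mkdir -p pics; cat > h.py <<'E'
import numpy as np, cv2
from bench import r
from scipy.spatial.transform import Rotation as R
def snap(n,f=None):
    p,d=r.snapshot(n); 
    if f: cv2.imwrite('pics/'+f+'.png',p)
    return p,d
def cloud(n,d):
    c=r.calibration(n); f=200/np.tan(np.radians(c['vfov']/2))
    v,u=np.mgrid[:400,:640]
    X=np.stack([(u-c['cx'])/f*d,(v-c['cy'])/f*d,d],-1)
    Rm=R.from_rotvec(np.ravel(c['rvec'])).as_matrix()
    return (X-np.ravel(c['tvec']))@Rm
def tool(st=None):
    s=st or r.sense(); return np.array(s['tool_pos']),R.from_euler('xyz',s['tcp_rot'],degrees=True).as_matrix()
E
python3 - <<'E'
from h import *
for n in('scene','top'):
    p,d=snap(n,n+'0'); np.save(n+'.npy',cloud(n,d)); np.save(n+'d.npy',d); print(r.calibration(n))
print(r.sense())
E
```

```text
{'vfov': 53.23514244705542, 'cx': 319.51040632144844, 'cy': 199.07791065134157, 'rvec': array([ 1.60346487,  1.83556763, -0.88357188]), 'tvec': array([  51.49166448, -222.94420083, 1526.87884687])}
{'vfov': 46.453877631730414, 'cx': 324.1168358289243, 'cy': 204.3744374925319, 'rvec': array([ 2.1192872 , -2.16001021,  0.21237033]), 'tvec': array([-1.31467345e+00,  5.31754519e+02,  1.43706833e+03])}
{'time': 0.1, 'joint_pos': array([-8.21291139e+01,  7.51204930e+00,  8.53248853e+01,  2.78052423e-03,
        8.72630435e+01, -4.89251357e+00]), 'qd': array([ 0.07127625, -0.01896573, -0.25396614,  0.04891273, -0.00209234,
       -0.14224595]), 'joint_efforts': array([ 1.33161866e-03, -5.70954573e+01, -5.01940441e+01, -6.60253386e-05,
        8.17815046e-03, -1.12576487e-05]), 'tool_pos': array([ 132.52804907, -584.64234279,  226.01844575]), 'tcp_rot': array([-1.79900623e+02, -1.12938026e-02,  1.27632547e+01]), 'ft_force': array([-0.50789662,  0.66536646, -0.28421901]), 'wrist_torque': array([0.02029783, 0.03567371, 0.01399082]), 'grip_force': 0.0, 'finger_gap': 85.62432054541034}
```

View pics/top0.png

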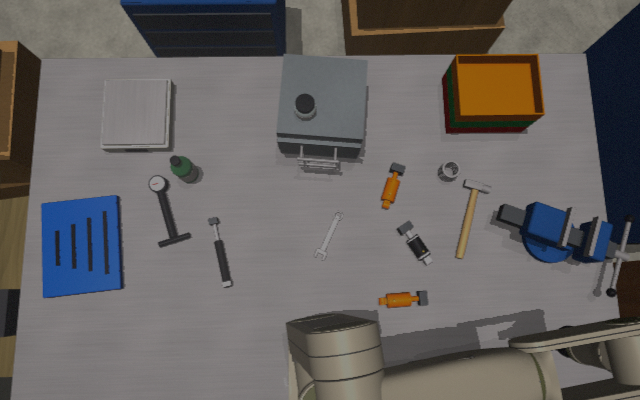

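View pics/scene0.png

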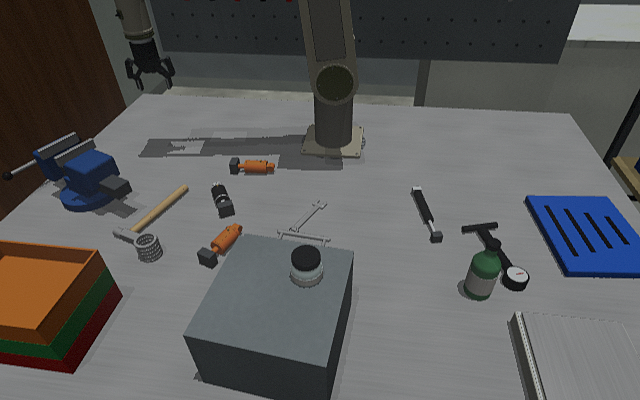

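Top view: shock black at (415,243), its block at (405,228). Chest top spans (280–367, 57–150), with the handle at (319,163). The orange look-alikes are at (392,187) and (404,299).

```bash
python3 - <<'E'
from h import *
P=np.load('top.npy'); img=cv2.imread('pics/top0.png')
v,u=np.mgrid[:400,:640]
def box(u0,u1,v0,v1): return (u>=u0)&(u<=u1)&(v>=v0)&(v<=v1)
b=box(260,390,40,185)
z=P[...,2]
print('bench z',np.median(z[box(250,300,200,290)]))
m=b&(abs(z-175)<6)
rect=cv2.minAreaRect(P[m][:,:2].astype(np.float32)); print('top',rect,cv2.boxPoints(rect),np.median(z[m]))
# handle / drawer
hm=box(290,350,150,180)&(z>128)&(z<152)
hp=P[hm]; print('handle region',hm.sum()); print(cv2.minAreaRect(hp[:,:2].astype(np.float32)))
for row in range(140,174,2): print(row,[int(z[row,c]) for c in range(284,364,6)])
# shock
s=box(390,440,215,270)&(z>8)
sp=P[s]; rect=cv2.minAreaRect(sp[:,:2].astype(np.float32)); print('shock',rect,cv2.boxPoints(rect),sp[:,2].max())
mid=sp[:,:2].mean(0); w=np.linalg.svd(sp[:,:2]-mid,full_matrices=False)[2][0]; print(mid,w,np.degrees(np.arctan2(w[1],w[0])))
blk=P[243-15,405]; print('block',blk)
cv2.imwrite('pics/crop.png',np.hstack([cv2.resize(img[130:185,270:375],None,fx=4,fy=4,interpolation=2),cv2.resize(img[212:267,380:450],None,fx=4,fy=4,interpolation=2)]))
E
```

```text
bench z -0.282706035968896
top ((844.3749389648438, -10.921966552734375), (260.4893493652344, 258.40264892578125), 84.6202163696289) [[ 703.5314  -128.4794 ]
 [ 960.7958  -152.70645]
 [ 985.2185   106.63547]
 [ 727.9541   130.86252]] 174.33826125810427
handle region 199
((663.0277099609375, -11.069412231445312), (43.862709045410156, 162.62770080566406), 0.6830559372901917)
140 [160, 163, 160, 166, 160, 162, 158, 89, 84, 91, 95, 86, 130, 164]
142 [158, 160, 163, 158, 160, 160, 159, 163, 158, 158, 160, 87, 128, -2]
144 [140, 141, 157, 151, 159, 158, 163, 154, 156, 160, 160, 160, 156, -1]
146 [120, 123, 128, 143, 138, 135, 146, 153, 159, 156, 157, 155, 156, 5]
148 [99, 97, 105, 142, 114, 124, 124, 126, 139, 137, 143, 151, 153, 1]
150 [44, 48, 79, 141, 95, 102, 106, 106, 120, 119, 124, 133, 139, -3]
152 [19, 27, 34, 138, 37, 50, 92, 87, 88, 100, 102, 109, 117, -1]
154 [4, 1, -3, 140, 18, 21, 29, 45, 39, 48, 54, 87, 98, 0]
156 [2, 2, -3, 139, 0, 2, 2, 15, 22, 28, 28, 33, 42, -6]
158 [0, 7, -6, 142, 150, 144, 0, -3, 0, 1, -6, 1507, 20, 1]
160 [-7, 0, -5, 142, 145, 140, 141, 141, 139, 142, 0, 0, 1507, 0]
162 [-3, 2, 2, 51, -1, -10, 1, 137, 139, 141, -4, 2, -2, -2]
164 [-5, -2, 2, 54, 54, 57, 58, 62, 0, 2, -3, -5, 1, 0]
166 [-2, -2, 0, -1, 0, 57, 51, 56, 56, 48, 1, 1, 2, 0]
168 [-4, 0, 0, 1, -5, 3, -1, 2, 0, 9, 0, 8, 1, -4]
170 [-2, 7, -2, -2, 3, -4, 0, 0, -1, 2, 0, 0, -1, -1]
172 [-5, -1, 0, 4, -1, 4, -3, -3, 0, 0, -4, 1, 0, 1]
shock ((393.1443786621094, -168.93966674804688), (182.21047973632812, 417.0065002441406), 8.295537948608398) [[ 272.9097     24.237434]
 [ 333.07504  -388.40594 ]
 [ 513.379    -362.11676 ]
 [ 453.2137     50.52661 ]] 1507.601684799583
[ 400.4602201  -294.66999043] [-0.10260284 -0.9947224 ] -95.88907318942918
block [ 451.94350224 -267.17183442   41.1711302 ]
```

View pics/crop.png

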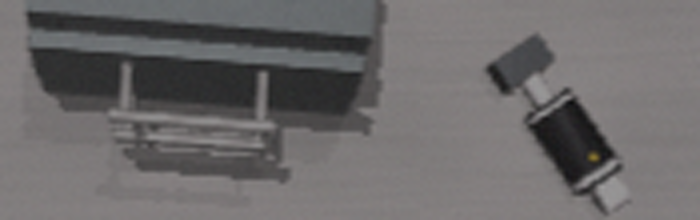

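Crop: the drawer is slightly ajar, with its bar handle clear in front. The shock's block points to the upper left and its eye to the lower right.

```bash
python3 - <<'E'
from h import *
P=np.load('top.npy'); z=P[...,2]
v,u=np.mgrid[:400,:640]
def box(u0,u1,v0,v1): return (u>=u0)&(u<=u1)&(v>=v0)&(v<=v1)
m=box(260,390,40,185)&(abs(z-175)<8)
rect=cv2.minAreaRect(P[m][:,:2].astype(np.float32))
# handle bar via chest frame
a=np.radians(-5.4); ex=np.array([np.cos(a),np.sin(a)]); ey=np.array([-ex[1],ex[0]]); O=np.array([715.7,1.2])
Q=(P[...,:2]-O)@np.stack([ex,ey],1)
h=box(285,350,150,170)&(z>125)&(z<155)&(Q[...,0]<-30)
q=Q[h]
for x0 in range(-75,-20,5):
    k=h&(Q[...,0]>=x0)&(Q[...,0]<x0+5); print(x0,k.sum(), Q[k][:,1].min().round() if k.any() else '', Q[k][:,1].max().round() if k.any() else '')
fr=box(280,365,130,165)&(z>150)&(z<168); print('front lip',np.percentile(Q[fr][:,0],[2,10,50,90]))
bar=h&(Q[...,0]<-48); p=P[bar][:,:2]; print('bar',p.mean(0),(p.min(0)+p.max(0))/2,bar.sum()); c=np.polyfit(p[:,1],p[:,0],1); print('slope deg',np.degrees(np.arctan(-c[0])))
s=box(392,440,215,270)&(z>6)&(z<60)
n,l,st,ce=cv2.connectedComponentsWithStats(s.astype(np.uint8)); i=1+st[1:,4].argmax(); s=l==i
sp=P[s]; rect=cv2.minAreaRect(sp[:,:2].astype(np.float32)); print('shock',rect,s.sum())
mid=sp[:,:2].mean(0); w=np.linalg.svd(sp[:,:2]-mid,full_matrices=False)[2][0]; print(mid,w,np.degrees(np.arctan2(w[1],w[0])),sp[:,2].max())
c=r.calibration('wrist');print(c)
E
```

```text
-75 0  
-70 73 -62.0 63.0
-65 60 -65.0 63.0
-60 25 -61.0 61.0
-55 11 -55.0 55.0
-50 11 -54.0 55.0
-45 6 -54.0 56.0
-40 7 -53.0 53.0
-35 2 -53.0 -50.0
-30 0  
-25 0  
front lip [-22.67891805 -21.31327275 -14.85244556   1.5712758 ]
bar [652.80967927   6.86648749] [656.74777116   6.47546273] 173
slope deg -5.4300298762141335
shock ((404.71173095703125, -298.0926513671875), (158.09840393066406, 47.80059051513672), 30.9538516998291) 555
[ 403.07585489 -299.46623134] [-0.8442372  -0.53596973] -147.59029979167386 52.948691403703464
{'vfov': 65.70646984690485, 'cx': 323.7370242096726, 'cy': 196.9443400042778, 'tool_from_camera': array([[-2.97308818e-04, -9.60549723e-01, -2.78108147e-01,
         7.02491312e+01],
       [ 9.99999954e-01, -3.02120990e-04, -2.55532649e-05,
         3.43660291e-01],
       [-5.94771274e-05, -2.78108142e-01,  9.60549769e-01,
        -1.45911761e+02],
       [ 0.00000000e+00,  0.00000000e+00,  0.00000000e+00,
         1.00000000e+00]])}
```

```bash
cat >> h.py <<'E'
EX=np.array([np.cos(np.radians(-5.4)),np.sin(np.radians(-5.4)),0]);EY=np.array([-EX[1],EX[0],0]);O=np.array([715.7,1.2,0])
def chest(x,y,z): return O+x*EX+y*EY+np.array([0,0,z])
def goto(p,yaw):
    t,Rm=tool(); T=R.from_euler('xyz',[180,0,yaw],degrees=True).as_matrix()
    rv=R.from_matrix(Rm.T@T).as_rotvec(degrees=True)
    print('shift before turn',(Rm.T@(np.array(p)-t)).round(1),'after turn',(T.T@(np.array(p)-t)).round(1),'rv',rv.round(2))
E
S='[0.03185,-0.02314,0,0,0,0,0.035]'
python3 -m handwheel '[[0.016,-0.0116,0,0,0,0,0.035],[0.0318,-0.0231,0,0,0,0,0.035],[0.0318,-0.0231,0,0,0,0,0.035],[0.0318,-0.0231,0,0,0,0,0.035],[0.0318,-0.0231,0,0,0,0,0.035],[0.0318,-0.0231,0,0,0,0,0.035],[0.0318,-0.0231,0,0,0,0,0.035],[0.0318,-0.0231,0,0,0,0,0.035]]' 30
python3 -m handwheel '[[0.0318,-0.0231,0,0,0,0,0.035],[0.0318,-0.0231,0,0,0,0,0.035],[0.0318,-0.0231,0,0,0,0,0.035],[0.0318,-0.0231,0,0,0,0,0.035],[0.0318,-0.0231,0,0,0,0,0.035],[0.0318,-0.0231,0,0,0,0,0.035],[0.0318,-0.0231,0,0,0,0,0.035],[0.0318,-0.0231,0,0,0,0,0.035]]'
python3 -m handwheel '[[0.0318,-0.0231,0,0,0,0,0.035],[0.0318,-0.0231,0,0,0,0,0.035],[0,0,0,0,0,-7,0.035],[0,0,0,0,0,-7,0.035],[0,0,0,0,0,-7,0.035],[0,0,0,0,0,-7,0.035],[0,0,0,0,0,-7,0.035],[0,0,0,0,0,-7,0.035]]'
python3 -m handwheel '[[0,0,0,0,0,-7,0.035],[0,0,0,0,0,-7,0.035],[0,0,0,0,0,-7,0.035],[0,0,0,0,0,-7,0.035],[0,0,0,0,0,-1.8,0.035],[0,0,0,0,0,0,0.035]]'
python3 -c "
from h import *
goto(chest(-64.5,0,226),84.6)
snap('wrist','w1')"
```

```text
time: 0.77
tool_pos: [327.7, -361.6, 226.6]
tcp_rot: [-180.0, 0.0, 12.7]
ft_force: [0.3, -0.1, -0.3]
finger_gap: 34.8
grip_force: 0.0
time: 1.43
tool_pos: [535.1, -125.1, 226.6]
tcp_rot: [-180.0, 0.0, 12.8]
ft_force: [0.1, -1.5, -0.1]
finger_gap: 34.8
grip_force: 0.0
time: 2.1
tool_pos: [585.8, -67.7, 226.3]
tcp_rot: [-179.9, 0.0, 55.1]
ft_force: [-0.4, 0.1, -0.4]
finger_gap: 35.0
grip_force: 0.0
time: 2.6
tool_pos: [585.8, -67.8, 226.4]
tcp_rot: [-179.9, -0.0, 84.7]
ft_force: [-0.2, -0.9, 0.2]
finger_gap: 35.0
grip_force: 0.0
shift before turn [80.8 58.5  0.3] after turn [80.9 58.4  0.4] rv [-0.06 -0.01  0.06]
```

View pics/w1.png

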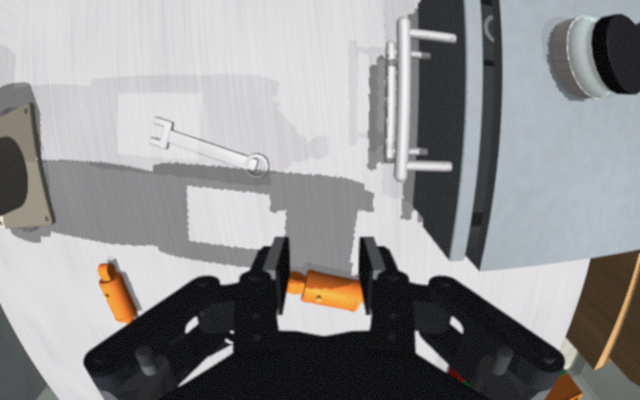

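Wrist view: the upper handle bar runs at column 404 from row 18 to 180, with the chest to its right and the jar at (600,55). I'll cast that bar onto its height.

```bash
cat >> h.py <<'E'
def wray(px,z):
    c=r.calibration('wrist'); f=200/np.tan(np.radians(c['vfov']/2)); t,Rm=tool(); M=c['tool_from_camera']
    out=[]
    for u,v in px:
        a=np.array([u-c['cx'],v-c['cy']]); rr=np.hypot(*a); th=rr/f
        d=np.r_[np.sin(th)*a/rr,np.cos(th)]; o=Rm@M[:3,3]+t; d=Rm@M[:3,:3]@d
        out.append(o+d*(z-o[2])/d[2])
    return np.array(out)
def tochest(p): q=np.atleast_2d(p)-O; return np.stack([q@EX,q@EY,q[:,2]],-1).round(1)
E
python3 -c "
from h import *
b=wray([(404,20),(404,178),(403,100)],139);print(b.round(1),tochest(b))
d=b[0]-b[1];print(np.degrees(np.arctan2(-d[0],d[1])))
c=wray([(480,268),(466,20)],175);print(tochest(c))"
```

```text
[[660.   68.5 139. ]
 [650.3 -55.8 139. ]
 [652.9   5.1 139. ]] [[-61.7  61.7 139. ]
 [-59.7 -62.9 139. ]
 [-62.9  -2.  139. ]]
-4.479603549557681
[[   1.8 -127.3  175. ]
 [ -26.5   56.6  175. ]]
```

```bash

python3 -m handwheel '[[0.027,0.0198,0,0,0,0,0.035],[0.027,0.0198,0,0,0,0,0.035],[0.027,0.0198,0,0,0,0,0.035],[0,0,0,0,0,0,0.035],[0,0,0.02,0,0,0,0.035],[0,0,0.02,0,0,0,0.035],[0,0,0,0,0,0,0.035]]' 30
python3 -m handwheel '[[0,0,0.016,0,0,0,0.035],[0,0,0.016,0,0,0,0.035],[0,0,0.016,0,0,0,0.035],[0,0,0,0,0,0,0.035]]'
python3 -m handwheel '[[0,0,0,0,0,0,0.008],[0,0,0,0,0,0,0.005],[0,0,0,0,0,0,0.005],[0,0,0,0,0,0,0.005]]' 40
python3 -c "
from h import *
print(tochest(tool()[0]))"
```

```text
time: 3.23
tool_pos: [650.3, 7.5, 181.6]
tcp_rot: [-179.6, 0.0, 84.5]
ft_force: [-0.8, 0.1, -1.7]
finger_gap: 35.3
grip_force: 0.0
time: 3.57
tool_pos: [650.7, 7.0, 135.7]
tcp_rot: [-179.7, 0.0, 84.5]
ft_force: [-1.5, 0.5, -0.5]
finger_gap: 35.1
grip_force: 0.0
time: 3.9
tool_pos: [653.8, 7.0, 140.8]
tcp_rot: [179.9, -0.0, 84.6]
ft_force: [1.1, 0.1, 0.3]
finger_gap: 4.9
grip_force: 0.0
[[-62.1  -0.  140.8]]
```

```bash

python3 -c "
from h import *
snap('wrist','w2'); s=r.sense(); print(s['tool_pos'],s['finger_gap'],s['grip_force'],s['ft_force'])"
```

```text
[653.6714001    7.0773594  140.50233145] 5.060873244391556 0.0 [0.45592696 0.24366098 1.28013648]
```

View pics/w2.png

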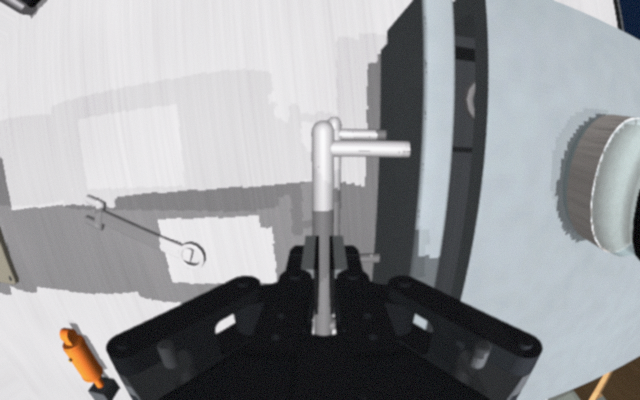

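```bash

python3 -c "
import cv2
p=cv2.imread('pics/w2.png');cv2.imwrite('pics/w2c.png',cv2.resize(p[190:345,240:410],None,fx=3.8,fy=3.8,interpolation=2))"
```

```text
(no output)
```

View pics/w2c.png

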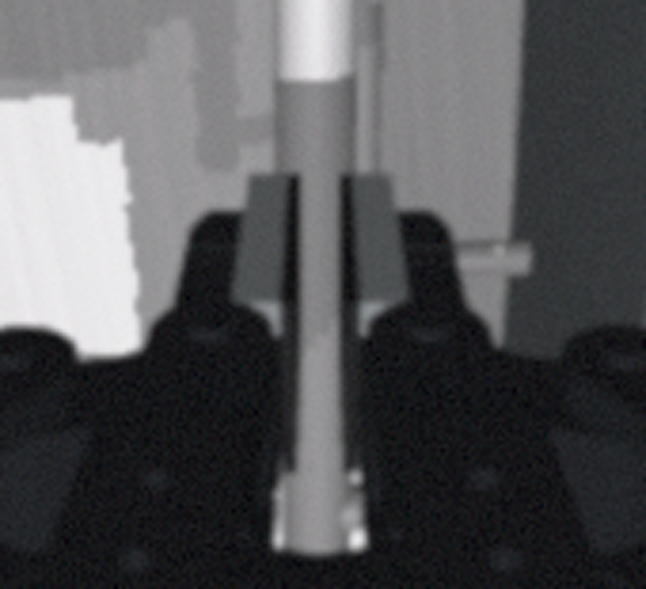

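```bash

python3 -c "
from h import *
print(r.tip_reach)
p,d=snap('wrist'); t,Rm=tool(); M=r.calibration('wrist')['tool_from_camera'];print(t)
c=r.calibration('wrist'); f=200/np.tan(np.radians(c['vfov']/2));print(f)
for u,v in [(322,160),(322,180),(323,200),(322,220),(323,250),(323,290),(306,250),(340,250),(435,180)]:
    a=np.array([u-c['cx'],v-c['cy']]); rr=np.hypot(*a); th=rr/f
    D=np.median(d[v-1:v+2,u-1:u+2]); q=np.r_[np.tan(th)*a/rr*D,D]
    w=Rm@(M[:3,:3]@q+M[:3,3])+t; print(u,v,D,w.round(1),tochest(w))
"
```

```text
19.0
[653.4951451    7.05934124 140.16464301]
309.70691628693146
322 160 143.55182 [656.9  53.7 143.4] [[-63.5  46.7 143.4]]
322 180 146.48456 [656.   44.1 143.1] [[-63.5  37.1 143.1]]
323 200 148.9095 [655.5  34.3 143.4] [[-63.1  27.3 143.4]]
322 220 151.94885 [654.   24.1 143.3] [[-63.6  17.  143.3]]
323 250 156.24597 [652.9   7.9 143.5] [[-63.1   0.7 143.5]]
323 290 163.35898 [650.6 -16.7 143.2] [[-63.2 -23.9 143.2]]
306 250 133.99626 [646.5  18.4 163.8] [[-70.5  10.6 163.8]]
340 250 134.30995 [661.3  16.8 163.5] [[-55.6  10.4 163.5]]
435 180 129.3094 [705.5  43.6 159.9] [[-14.1  41.2 159.9]]
```

```bash

python3 -m handwheel '[[0,0,0,0,0,0,0],[0,0,0,0,0,0,0],[0,0,0,0,0,0,0]]' 40
python3 -m handwheel '[[0,-0.01,0,0,0,0,0],[0,-0.01,0,0,0,0,0],[0,0,0,0,0,0,0]]' 40
python3 -c "
from h import *
print(tochest(tool()[0]))
p,d=snap('wrist'); t,Rm=tool(); M=r.calibration('wrist')['tool_from_camera'];print(t)
c=r.calibration('wrist'); f=200/np.tan(np.radians(c['vfov']/2))
for v in (160,180,230,250):
  print(v,p[v,290:360:4].mean(1).astype(int))
for u,v in [(322,160),(322,180),(322,220)]:
    a=np.array([u-c['cx'],v-c['cy']]); rr=np.hypot(*a); th=rr/f
    D=np.median(d[v-1:v+2,u-1:u+2]); q=np.r_[np.tan(th)*a/rr*D,D]
    w=Rm@(M[:3,:3]@q+M[:3,3])+t; print(u,v,D,tochest(w))
"
```

```text
time: 4.25
tool_pos: [653.6, 7.1, 140.2]
tcp_rot: [179.9, -0.0, 84.6]
ft_force: [-0.5, -0.4, 5.5]
finger_gap: 0.0
grip_force: 2.9
time: 4.5
tool_pos: [631.7, 9.3, 138.6]
tcp_rot: [-179.9, -0.0, 84.6]
ft_force: [-0.1, -0.3, -1.0]
finger_gap: 0.3
grip_force: 0.0
[[-8.440e+01  1.000e-01  1.386e+02]]
[632.39679888   9.15360298 138.74064912]
160 [227 233 228 230 229 230 229 230 232 230 229 231 229 139 137 142 160 124]
180 [231 230 228 229 233 226 225 223 232 234 233 230 223 137 140 146 158 138]
230 [159 159 157 158 155 156 149 138 140 154 157 156 142 139 135 144 113 113]
250 [155 146  22  24  23  78  82  82  24  29  83  82  75  21  23  25  96 118]
322 160 287.15738 [[-85.6  23.4  -0.7]]
322 180 292.69708 [[-85.7   4.2  -1. ]]
322 220 303.738 [[-85.8 -36.   -0.8]]
```

```bash

python3 -c "
from h import *
p,d=snap('wrist')
cv2.imwrite('pics/w3.png',p)
t,Rm=tool(); M=r.calibration('wrist')['tool_from_camera']
c=r.calibration('wrist'); f=200/np.tan(np.radians(c['vfov']/2))
v,u=np.mgrid[:400,:640]; a=np.stack([u-c['cx'],v-c['cy']],-1); rr=np.hypot(a[...,0],a[...,1])+1e-9
q=np.concatenate([(np.tan(rr/f)/rr*d)[...,None]*a,d[...,None]],-1)
T=q@M[:3,:3].T+M[:3,3]
np.set_printoptions(linewidth=200,suppress=True)
for row in range(200,330,8): print(row,[tuple(T[row,c].astype(int)) for c in range(300,350,8)])
"
```

```text
200 [(np.int64(-15), np.int64(-23), np.int64(138)), (np.int64(-15), np.int64(-15), np.int64(140)), (np.int64(-15), np.int64(-7), np.int64(139)), (np.int64(-15), np.int64(0), np.int64(140)), (np.int64(-15), np.int64(7), np.int64(138)), (np.int64(-15), np.int64(15), np.int64(139)), (np.int64(-16), np.int64(23), np.int64(141))]
208 [(np.int64(-23), np.int64(-23), np.int64(138)), (np.int64(-23), np.int64(-15), np.int64(140)), (np.int64(-23), np.int64(-7), np.int64(139)), (np.int64(-23), np.int64(0), np.int64(139)), (np.int64(-23), np.int64(7), np.int64(139)), (np.int64(-23), np.int64(15), np.int64(138)), (np.int64(-23), np.int64(23), np.int64(139))]
216 [(np.int64(-31), np.int64(-23), np.int64(138)), (np.int64(-32), np.int64(-15), np.int64(140)), (np.int64(-31), np.int64(-7), np.int64(139)), (np.int64(-32), np.int64(0), np.int64(140)), (np.int64(-32), np.int64(7), np.int64(140)), (np.int64(-31), np.int64(15), np.int64(138)), (np.int64(-31), np.int64(23), np.int64(138))]
224 [(np.int64(-40), np.int64(-23), np.int64(139)), (np.int64(-39), np.int64(-15), np.int64(138)), (np.int64(-40), np.i
[... 3628 characters left out ...]
4(4), np.int64(-75)), (np.int64(16), np.int64(6), np.int64(-76))]
320 [(np.int64(16), np.int64(-6), np.int64(-79)), (np.int64(13), np.int64(-4), np.int64(-75)), (np.int64(-7), np.int64(-3), np.int64(-50)), (np.int64(-160), np.int64(0), np.int64(139)), (np.int64(-5), np.int64(2), np.int64(-51)), (np.int64(13), np.int64(4), np.int64(-75)), (np.int64(16), np.int64(6), np.int64(-79))]
328 [(np.int64(17), np.int64(-6), np.int64(-83)), (np.int64(9), np.int64(-4), np.int64(-74)), (np.int64(-8), np.int64(-3), np.int64(-53)), (np.int64(-172), np.int64(0), np.int64(139)), (np.int64(-7), np.int64(2), np.int64(-54)), (np.int64(11), np.int64(4), np.int64(-77)), (np.int64(16), np.int64(6), np.int64(-82))]
```

View pics/w3.png

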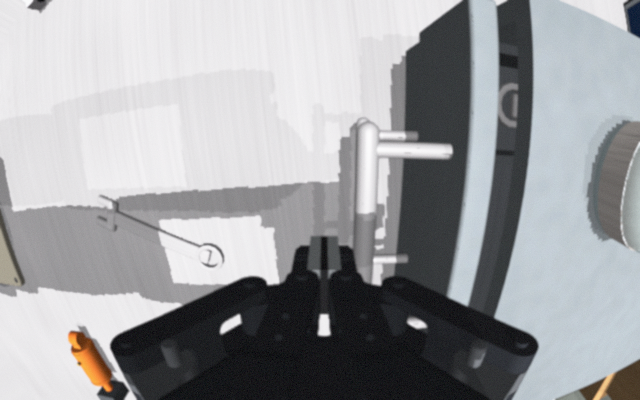

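Wrist depth shows the real fingertips about 11 mm behind the reported TCP, so they are roughly 30 mm shorter than stated. The first close passed above the bar. I'll use grasp point = tool z −30 and retry lower.

```bash

python3 -m handwheel '[[0,0,-0.012,0,0,0,0.035],[0,0.0105,0,0,0,0,0.035],[0,0.0105,0,0,0,0,0.035],[0,0,0,0,0,0,0.035],[0,0,0.014,0,0,0,0.035],[0,0,0.014,0,0,0,0.035],[0,0,0.014,0,0,0,0.035],[0,0,0,0,0,0,0.035]]' 40
python3 -m handwheel '[[0,0,0,0,0,0,0.005],[0,0,0,0,0,0,0.005],[0,0,0,0,0,0,0.005],[0,0,0,0,0,0,0.005],[0,0,0,0,0,0,0.005]]' 40
python3 -c "
from h import *
print(tochest(tool()[0]))"
```

```text
time: 5.27
tool_pos: [657.2, 6.8, 111.6]
tcp_rot: [179.5, -0.0, 84.6]
ft_force: [0.6, 0.4, 10.8]
finger_gap: 35.0
grip_force: 4.1
time: 5.68
tool_pos: [653.5, 7.1, 108.3]
tcp_rot: [-180.0, 0.0, 84.6]
ft_force: [0.6, -0.4, 6.3]
finger_gap: 9.6
grip_force: 39.0
[[-62.4   0.  108.3]]
```

Gripped (39 N). Pulling now.

```bash

python3 -m handwheel '[[0,-0.005,0,0,0,0,0.005],[0,-0.012,0,0,0,0,0.005],[0,-0.015,0,0,0,0,0.005],[0,-0.015,0,0,0,0,0.005],[0,-0.015,0,0,0,0,0.005],[0,-0.015,0,0,0,0,0.005],[0,-0.015,0,0,0,0,0.005],[0,-0.015,0,0,0,0,0.005]]' 40
python3 -m handwheel '[[0,-0.015,0,0,0,0,0.005],[0,-0.015,0,0,0,0,0.005],[0,-0.015,0,0,0,0,0.005],[0,-0.015,0,0,0,0,0.005],[0,-0.01,0,0,0,0,0.005],[0,-0.005,0,0,0,0,0.005],[0,0,0,0,0,0,0.005]]' 40
python3 -m handwheel '[[0,-0.004,0,0,0,0,0.005],[0,-0.003,0,0,0,0,0.005],[0,0,0,0,0,0,0.005]]' 40
python3 -c "
from h import *
print(tochest(tool()[0]))"
```

```text
time: 6.35
tool_pos: [546.3, 17.3, 108.2]
tcp_rot: [180.0, 0.0, 84.6]
ft_force: [3.0, 0.7, 4.9]
finger_gap: 9.9
grip_force: 40.3
time: 6.93
tool_pos: [470.9, 24.5, 108.2]
tcp_rot: [-179.9, 0.0, 84.6]
ft_force: [-1.3, 0.1, 5.3]
finger_gap: 9.7
grip_force: 40.4
time: 7.18
tool_pos: [464.5, 25.0, 108.2]
tcp_rot: [-179.9, 0.0, 84.6]
ft_force: [-1.9, 0.1, 2.5]
finger_gap: 9.5
grip_force: 40.2
[[-2.523e+02  1.000e-01  1.082e+02]]
```

```bash

python3 -m handwheel '[[0,-0.003,0,0,0,0,0.005],[0,0,0,0,0,0,0.005]]' 40
python3 -m handwheel '[[0,-0.003,0,0,0,0,0.005],[0,0,0,0,0,0,0.005]]' 40
python3 -c "
from h import *
print(tochest(tool()[0]))"
```

```text
time: 7.35
tool_pos: [461.8, 25.3, 108.2]
tcp_rot: [-179.9, 0.0, 84.6]
ft_force: [-1.0, 0.9, -0.1]
finger_gap: 9.6
grip_force: 40.0
time: 7.52
tool_pos: [458.8, 25.6, 108.3]
tcp_rot: [-179.9, 0.0, 84.6]
ft_force: [-0.1, 0.2, -3.4]
finger_gap: 9.7
grip_force: 39.9
[[-2.580e+02  1.000e-01  1.083e+02]]
```

```bash

python3 -m handwheel '[[0,-0.003,0,0,0,0,0.005],[0,0,0,0,0,0,0.005]]' 40
python3 -m handwheel '[[0,-0.003,0,0,0,0,0.005],[0,0,0,0,0,0,0.005]]' 40
python3 -c "
from h import *
print(tochest(tool()[0]))"
```

```text
time: 7.68
tool_pos: [455.8, 25.9, 108.3]
tcp_rot: [-179.9, 0.0, 84.6]
ft_force: [-0.6, 0.0, -5.4]
finger_gap: 9.6
grip_force: 39.8
time: 7.85
tool_pos: [452.8, 26.2, 108.3]
tcp_rot: [-179.9, 0.0, 84.6]
ft_force: [0.3, -0.3, -7.4]
finger_gap: 9.5
grip_force: 39.7
[[-2.641e+02  1.000e-01  1.083e+02]]
```

```bash
cat >> h.py <<'E'
def wcloud(d,st):
    t,Rm=tool(st); c=r.calibration('wrist'); M=c['tool_from_camera']; f=200/np.tan(np.radians(c['vfov']/2))
    v,u=np.mgrid[:400,:640]; a=np.stack([u-c['cx'],v-c['cy']],-1); rr=np.hypot(a[...,0],a[...,1])+1e-9
    q=np.concatenate([(np.tan(rr/f)/rr*d)[...,None]*a,d[...,None]],-1)
    return (q@M[:3,:3].T+M[:3,3])@Rm.T+t
E
python3 -c "
from h import *
s=r.sense(); p,d=snap('wrist','w4'); W=wcloud(d,s); C=tochest(W.reshape(-1,3)).reshape(400,640,3); C[d==0]=np.nan
for v in (100,140,160,180,220): print(v,[tuple(int(x) for x in C[v,u]) if d[v,u]>0 else None for u in range(310,640,20)])
P=np.load('top.npy')
s=r.sense(); p,d=snap('top','t4'); T=tochest(cloud('top',d).reshape(-1,3)).reshape(400,640,3)
for u in (310,325,340,300): print(u,[(v,)+tuple(int(x) for x in T[v,u]) for v in range(140,210,4)])
"
```

```text
100 [(-275, 78, 0), None, (-243, 78, -2), (-226, 78, -2), (-210, 79, 0), (-222, 76, 105), (-222, 75, 135), (-221, 75, 153), (-217, 75, 160), (-209, 76, 159), (-154, 82, 90), (-143, 83, 96), (-123, 86, 93), (-100, 89, 88), (-77, 92, 88), (-59, 96, 93), (-22, 101, 88)]
140 [(-269, 59, 140), (-262, 59, 143), (-242, 45, 0), (-226, 45, 0), (-209, 46, 0), (-222, 56, 107), (-222, 59, 136), (-221, 61, 155), (-216, 62, 159), (-208, 62, 159), (-151, 58, 88), (-134, 59, 87), (-117, 60, 88), (-98, 62, 89), (-74, 64, 87), (-59, 67, 96), (-17, 69, 87)]
160 [(-269, 51, 140), (-262, 52, 142), (-254, 52, 142), (-247, 52, 142), (-239, 52, 142), (-231, 52, 141), (-223, 52, 142), (-222, 55, 157), (-215, 55, 160), (-179, 48, 112), (-163, 48, 108), (-144, 48, 102), (-120, 48, 93), (-96, 48, 89), (-71, 49, 87), (-44, 51, 87), (-13, 53, 87)]
180 [(-269, 43, 139), (-261, 44, 142), (-242, 11, -2), (-225, 11, -1), (-207, 11, -1), (-222, 37, 110), (-222, 43, 138), (-221, 48, 158), (-215, 49, 160), (-163, 33, 88), (-147, 33, 87), (-131, 33, 88), (-112, 34, 88), (-91, 34, 88), (-68, 35, 88), (-40, 35, 88), (-55, 
[... 1117 characters left out ...]
19, -67, 91), (156, -31, -68, 88), (160, -44, -69, 89), (164, -58, -69, 92), (168, -69, -70, 87), (172, -82, -71, 86), (176, -95, -72, 89), (180, -109, -73, 91), (184, -120, -74, 84), (188, -226, -58, 512), (192, -237, -58, 521), (196, -246, -59, 523), (200, -256, -59, 529), (204, -264, -60, 528), (208, -273, -60, 531)]
300 [(140, 12, 62, 84), (144, -2, 60, 90), (148, -16, 59, 93), (152, -29, 58, 93), (156, -40, 57, 87), (160, -53, 56, 85), (164, -67, 55, 91), (168, -80, 54, 90), (172, -92, 53, 85), (176, -106, 52, 91), (180, -117, 51, 82), (184, -138, 48, 120), (188, -232, 28, 509), (192, -243, 27, 519), (196, -253, 26, 524), (200, -261, 26, 521), (204, -270, 25, 522), (208, -278, 24, 518)]
```

View pics/w4.png

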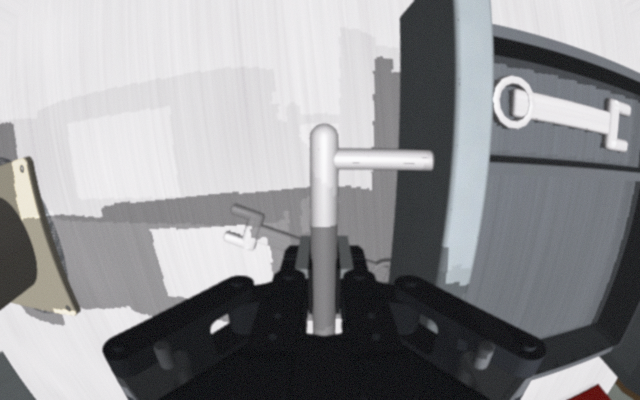

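The view shows the drawer wide open, with the wrench in the narrow compartment (top) and the wide one below it. I'll pull a little more to find the stop.

```bash

python3 -m handwheel '[[0,-0.003,0,0,0,0,0.005],[0,0,0,0,0,0,0.005]]' 40
python3 -m handwheel '[[0,-0.003,0,0,0,0,0.005],[0,0,0,0,0,0,0.005],[0,0,0,0,0,0,0.005]]' 40
python3 -c "
from h import *
print(tochest(tool()[0]))
s=r.sense(); p,d=snap('wrist'); C=tochest(wcloud(d,s).reshape(-1,3)); 
k=(abs(C[:,2]-175)<3)&(C[:,0]>-50); print('chest top front',k.sum(),np.percentile(C[k][:,0],[0,1,5,10,50]) if k.any() else '')
k=(abs(C[:,2]-125)<10)&(abs(C[:,0]+225)<15)&(C[:,1]>20);print('drawer front',np.median(C[k][:,0]))
k=(abs(C[:,2]-143)<3)&(abs(C[:,0]+270)<15)&(C[:,1]>20)&(C[:,1]<47);print('bar',np.median(C[k][:,0]))
p,d=snap('top'); C=tochest(cloud('top',d).reshape(-1,3)); k=(abs(C[:,2]-175)<5)&(abs(C[:,1])<110)&(C[:,0]<300)&(C[:,0]>-50);print(np.percentile(C[k][:,0],[0,1,2,5,98,99,100]))
"
```

```text
time: 8.12
tool_pos: [452.4, 26.2, 108.4]
tcp_rot: [179.8, -0.0, 84.6]
ft_force: [15.3, 0.3, -22.0]
finger_gap: 9.8
grip_force: 39.3
time: 8.37
tool_pos: [452.5, 26.2, 108.7]
tcp_rot: [179.4, -0.0, 84.5]
ft_force: [34.8, -1.9, -36.7]
finger_gap: 9.6
grip_force: 39.2
[[-2.644e+02  1.000e-01  1.087e+02]]
chest top front 45 [22.3   22.432 23.62  24.36  30.9  ]
drawer front -222.7
bar -264.6
[-1.000e-01  2.349e+00  4.500e+00  1.120e+01  2.517e+02  2.545e+02
  2.588e+02]
```

Stop found (bar at −264.4). Relieve, release and rise.

```bash

python3 -m handwheel '[[0,0.0055,0,0,0,0,0.005],[0,0,0,0,0,0,0.005],[0,0,0,0,0,0,0.03],[0,0,0,0,0,0,0.035],[0,0,0,0,0,0,0.035]]' 40
python3 -m handwheel '[[0,0,-0.01,0,0,0,0.035],[0,0,-0.02,0,0,0,0.035],[0,0,-0.03,0,0,0,0.035],[0,0,-0.03,0,0,0,0.035],[0,0,-0.03,0,0,0,0.06],[0,0,0,0,0,0,0.07],[0,0,0,0,0,0,0.07]]' 40
python3 -c "
from h import *
print(tochest(tool()[0]))
s=r.sense(); p,d=snap('wrist','w5'); C=tochest(wcloud(d,s).reshape(-1,3)).reshape(400,640,3); np.save('c5.npy',C)
x,y,z=C[...,0],C[...,1],C[...,2]
k=(abs(z-143)<3)&(abs(x+264)<12)&(y>10)&(y<47);print('bar',np.median(x[k]))
k=(abs(z-88)<4)&(x<-20)&(x>-215)&(y<70); print('floor',k.sum(),np.percentile(x[k],[0,1,50]))
for xx in (-150,-120,-90):
  for zz in (119,128):
    k=(abs(x-xx)<8)&(abs(z-zz)<5)&(y>-140); print(xx,zz,np.unique((y[k]/3).round()*3,return_counts=True))
  k=(abs(x-xx)<8)&(abs(z-88)<3);print('floor y',np.unique((y[k]/5).round()*5))
yaw=31.5
goto([404,-298.5,60],31.5); goto([404,-298.5,60],31.5+180); goto([404,-298.5,60],31.5+90); goto([404,-298.5,60],31.5-90); print(s['joint_pos'])
"
```

```text
time: 8.88
tool_pos: [453.9, 26.1, 110.0]
tcp_rot: [179.9, 0.0, 84.6]
ft_force: [-0.6, -0.2, 0.5]
finger_gap: 34.8
grip_force: 0.0
time: 9.47
tool_pos: [455.2, 26.0, 232.9]
tcp_rot: [179.6, -0.0, 84.6]
ft_force: [-0.8, -0.4, -0.8]
finger_gap: 69.4
grip_force: 0.0
[[-2.617e+02  2.000e-01  2.329e+02]]
bar -258.1
floor 17564 [-182.2   -179.737 -107.4  ]
-150 119 (array([ 42.,  45.,  48., 108.]), array([12, 50, 43, 28]))
-150 128 (array([108., 111., 114.]), array([29, 55, 38]))
floor y [-85. -80. -75. -70. -65. -60. -55. -50. -45. -40. -35. -30. -25. -20.
 -15. -10.  -5.   0.   5.  10.  15.  20.  25.  30.  35.  40.  50.  55.
  60.  65.  70.  75.  80.  85.  90.  95. 100. 105. 110.]
-120 119 (array([-108.,   42.,   45.,   48.,  108.]), array([ 1, 13, 44, 36, 26]))
-120 128 (array([108., 111., 114.]), array([23, 46, 34]))
floor y [-110. -105. -100.  -95.  -90.  -85.  -80.  -75.  -70.  -65.  -60.  -55.
  -50.  -45.  -40.  -35.  -30.  -25.  -20.  -15.  -10.   -5.   -0.    5.
   10.   15.   20.   25.   30.   35.   40.   50.   55.   60.   65.   70.
   75.   90.   95.  100.  105.  110.]
-90 119 
[... 227 characters left out ...]
0.  -45.  -40.  -35.  -30.  -25.  -20.  -15.  -10.   -5.   -0.    5.
   10.   15.   20.   25.   30.   35.   40.   50.   55.   60.   65.   70.
   90.   95.  100.  105.  110.]
shift before turn [-327.9  -19.7  170.6] after turn [-212.3  250.6  170.7] rv [ 0.17 -0.09 53.07]
shift before turn [-327.9  -19.7  170.6] after turn [ 212.3 -250.6  170.7] rv [ 1.1000e-01  2.1000e-01 -1.2693e+02]
shift before turn [-327.9  -19.7  170.6] after turn [-250.6 -212.3  170.7] rv [  0.18   0.05 -36.93]
shift before turn [-327.9  -19.7  170.6] after turn [250.6 212.3 170.7] rv [ 7.0000e-02 -2.4000e-01  1.4307e+02]
[-3.17555032e+00 -1.60015065e+01  1.06969198e+02 -2.29750926e-03
  8.86443057e+01  2.25771199e+00]
```

```bash

python3 -c "
from h import *
print(tochest(tool()[0]))
s=r.sense(); p,d=snap('wrist'); C=tochest(wcloud(d,s).reshape(-1,3)).reshape(400,640,3)
x,y,z=C[...,0],C[...,1],C[...,2]
for y0 in (20,35,50): k=(abs(z-143)<4)&(x<-225)&(y>y0-6)&(y<y0+6);print('bar',np.percentile(x[k],[5,50,95]))
k=(abs(z-125)<10)&(abs(x+222)<15)&(y>0);print('front',np.median(x[k]))
"
python3 -m handwheel '[[0,0,0,0,0,6.6,0.08],[0,0,0,0,0,6.6,0.08],[0,0,0,0,0,6.6,0.08],[0,0,0,0,0,6.6,0.08],[0,0,0,0,0,6.6,0.08],[0,0,0,0,0,6.6,0.08],[0,0,0,0,0,6.6,0.08],[0,0,0,0,0,6.9,0.08]]'
python3 -m handwheel '[[-0.0236,0.0278,0,0,0,0,0.08],[-0.0236,0.0278,0,0,0,0,0.08],[-0.0236,0.0278,0,0,0,0,0.08],[-0.0236,0.0278,0,0,0,0,0.08],[-0.0236,0.0278,0,0,0,0,0.08],[-0.0236,0.0278,0,0,0,0,0.08],[-0.0236,0.0278,0,0,0,0,0.08],[-0.0236,0.0278,0,0,0,0,0.08]]'
python3 -m handwheel '[[-0.0236,0.0278,0.02,0,0,0,0.08],[0,0,0.03,0,0,0,0.08],[0,0,0.03,0,0,0,0.08],[0,0,0.02,0,0,0,0.08],[0,0,0,0,0,0,0.08],[0,0,0,0,0,0,0.08],[0,0,0,0,0,0,0.08]]'
python3 -c "
from h import *
s=r.sense(); p,d=snap('wrist','w6'); W=wcloud(d,s); z=W[...,2]; goto([404,-298.5,60],31.5)
k=(z>8)&(z<50)&(np.hypot(W[...,0]-404,W[...,1]+298)<95)&(p.max(2)<256)
n,l,st,ce=cv2.connectedComponentsWithStats(k.astype(np.uint8)); print(st[1:][st[1:,4]>300])
i=1+st[1:,4].argmax(); q=W[l==i]; print(cv2.minAreaRect(q[:,:2].astype(np.float32)), np.percentile(q[:,2],[50,99]))
p,d=snap('top','t6'); C=tochest(cloud('top',d).reshape(-1,3)); x,y,z=C.T
k=(abs(z-141)<7)&(x<-235)&(x>-300)&(abs(y)<45);print('bar top',np.percentile(x[k],[10,50,90]),k.sum())
k=(z>150)&(z<168)&(x<-190)&(x>-240)&(abs(y)<100);print('front top',np.percentile(x[k],[2,10,50,90]))
"
```

```text
[[-2.628e+02  2.000e-01  2.307e+02]]
bar [-263.3 -258.  -253.2]
bar [-263.3 -258.  -252.5]
bar [-262.5 -248.8 -227.6]
front -216.0
time: 10.23
tool_pos: [452.3, 26.2, 227.4]
tcp_rot: [-179.9, 0.1, 31.1]
ft_force: [-1.4, -0.4, 0.6]
finger_gap: 79.9
grip_force: 0.0
time: 10.9
tool_pos: [407.0, -263.3, 227.5]
tcp_rot: [-179.9, 0.0, 31.5]
ft_force: [1.3, 0.7, 0.2]
finger_gap: 80.3
grip_force: 0.0
time: 11.48
tool_pos: [403.1, -298.3, 129.9]
tcp_rot: [180.0, -0.0, 31.5]
ft_force: [0.9, -0.4, 0.7]
finger_gap: 80.1
grip_force: 0.0
shift before turn [ 0.4 -0.1 70.7] after turn [ 0.4  0.1 70.7] rv [ 0.12 -0.04 -0.01]
[[ 300  108   59  167 7344]]
((404.12249755859375, -303.0450134277344), (146.77439880371094, 44.59577560424805), 32.18611145019531) [40.98275357 44.62851952]
bar top [-263.05 -258.85 -254.25] 106
front top [-216.958 -216.1   -209.8   -203.51 ]
```

View pics/w6.png

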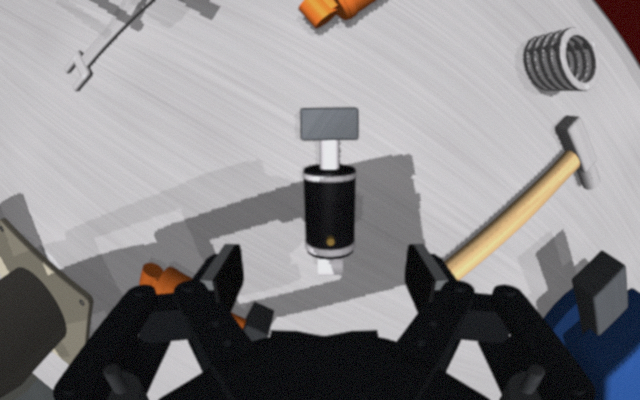

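Shock in view at (330,185), block end up, centred 4 mm off my column. The drawer front is about 6 mm short of the stop after release, which is still ample. Descending.

```bash

python3 -m handwheel '[[-0.0013,0.0041,0.02,0,0,-0.5,0.08],[0,0,0.03,0,0,0,0.08],[0,0,0.03,0,0,0,0.08],[0,0,0.02,0,0,0,0.08],[0,0,0,0,0,0,0.08]]' 50
python3 -m handwheel '[[0,0,0.015,0,0,0,0.08],[0,0,0.015,0,0,0,0.08],[0,0,0.01,0,0,0,0.08],[0,0,0,0,0,0,0.08]]'
python3 -m handwheel '[[0,0,0,0,0,0,0.06],[0,0,0,0,0,0,0.05],[0,0,0,0,0,0,0.035],[0,0,0,0,0,0,0.03],[0,0,0,0,0,0,0.03],[0,0,0,0,0,0,0.03],[0,0,0,0,0,0,0.03]]' 50
```

```text
time: 12.0
tool_pos: [401.9, -300.4, 25.8]
tcp_rot: [-179.7, 0.1, 32.0]
ft_force: [0.1, 1.6, -1.5]
finger_gap: 79.7
grip_force: 0.0
time: 12.33
tool_pos: [403.7, -302.0, -11.2]
tcp_rot: [-180.0, 0.0, 32.0]
ft_force: [-0.1, 0.3, -0.5]
finger_gap: 79.9
grip_force: 0.0
time: 12.92
tool_pos: [406.4, -304.5, -6.2]
tcp_rot: [179.7, -0.1, 32.0]
ft_force: [-4.8, 5.4, 26.4]
finger_gap: 42.7
grip_force: 62.3
```

```bash

python3 -m handwheel '[[0,0,-0.004,0,0,0,0.03],[0,0,-0.006,0,0,0,0.03],[0,0,-0.012,0,0,0,0.03],[0,0,-0.02,0,0,0,0.03],[0,0,-0.02,0,0,0,0.03],[0,0,0,0,0,0,0.03],[0,0,0,0,0,0,0.03]]' 60
python3 -c "
from h import *
s=r.sense(); print(s['tool_pos'],s['ft_force'],s['wrist_torque'])
p,d=snap('wrist','w7'); t,Rm=tool(s); W=(wcloud(d,s)-t)@Rm; x,y,z=np.moveaxis(W,-1,0)
k=(d>0)&(abs(y)<19)&(x>12)&(x<90)&(z>-60)&(z<10)
for x0 in range(12,90,6):
  m=k&(x>=x0)&(x<x0+6); print(x0,m.sum(),np.percentile(z[m],[10,50]).round(1) if m.any() else '', np.percentile(y[m],[1,99]).round(1) if m.any() else '')
m=k&(x>50);print('block rect',cv2.minAreaRect(np.ascontiguousarray(W[m][:,:2],np.float32)))
for x0 in (-95,-85,-75,-65): pass
"
```

```text
time: 13.5
tool_pos: [404.8, -303.3, 52.5]
tcp_rot: [179.8, -0.1, 32.0]
ft_force: [0.0, -0.4, -4.9]
finger_gap: 42.6
grip_force: 61.8
[ 404.77516231 -303.26139605   52.54681791] [ 0.03469729 -0.40076822 -4.86731187] [-0.00833333  0.03657013  0.0075663 ]
12 1238 [-49.4 -47.5] [-18.1  18.4]
18 3569 [-48.4 -40.7] [-18.4  18.5]
24 557 [-35.4 -34.1] [-7.3  8. ]
30 575 [-35.4 -34.1] [-7.2  7.8]
36 616 [-35.3 -34.2] [-7.8  7.7]
42 293 [-35.5 -34.2] [-7.8  7.6]
48 2054 [-49.9 -49.1] [-18.6  18.6]
54 2222 [-50.  -49.2] [-18.5  18.6]
60 2308 [-50.  -49.2] [-18.7  18.7]
66 2313 [-49.9 -49.1] [-18.6  18.6]
72 266 [-48.9 -48. ] [-18.6  18.5]
78 0  
84 0  
block rect ((61.38214874267578, -0.0024242401123046875), (37.989383697509766, 22.761547088623047), 89.99568176269531)
```

```bash

python3 -m handwheel '[[0,0,-0.015,0,0,2,0.03],[0,0,-0.025,0,0,5,0.03],[0,0,-0.03,0,0,5.2,0.03],[0,0,-0.03,0,0,5.2,0.03],[0,0,-0.03,0,0,5,0.03],[0,0,-0.025,0,0,5,0.03],[0,0,-0.015,0,0,5,0.03],[0,0,0,0,0,5,0.03]]' 60
python3 -c "
from h import *
print(chest(-111,-33,225)); goto(chest(-111,-33,225),-5.4)"
```

```text
time: 14.22
tool_pos: [404.9, -303.4, 223.9]
tcp_rot: [179.9, -0.2, -5.7]
ft_force: [-0.5, -0.1, -3.3]
finger_gap: 42.3
grip_force: 62.0
[602.08704759 -21.20752205 225.        ]
shift before turn [ 168.3 -300.3   -1.3] after turn [ 169.8 -299.5   -1.1] rv [ 0.15 -0.19 -0.28]
```

```bash

python3 -m handwheel '[[0.007,-0.0125,0,0,0,-0.3,0.03],[0.0142,-0.025,0,0,0,0,0.03],[0.0142,-0.025,0,0,0,0,0.03],[0.0142,-0.025,0,0,0,0,0.03],[0.0142,-0.025,0,0,0,0,0.03],[0.0142,-0.025,0,0,0,0,0.03],[0.0142,-0.025,0,0,0,0,0.03],[0.0142,-0.025,0,0,0,0,0.03]]' 60
python3 -m handwheel '[[0.0142,-0.025,0,0,0,0,0.03],[0.0142,-0.025,0,0,0,0,0.03],[0.0142,-0.025,0,0,0,0,0.03],[0.0142,-0.025,0,0,0,0,0.03],[0.007,-0.0125,0,0,0,0,0.03],[0,0,0,0,0,0,0.03],[0,0,0,0,0,0,0.03]]' 60
python3 -c "
from h import *
goto(chest(-111,-33,225),-5.4)
s=r.sense(); print(tochest(s['tool_pos']))
p,d=snap('wrist','w8'); C=tochest(wcloud(d,s).reshape(-1,3)).reshape(400,640,3); x,y,z=np.moveaxis(C,-1,0); k0=d>0
for xx in (-60,-40):
  k=k0&(abs(x-xx)<8)
  for z0 in (88,115,125): m=k&(abs(z-z0)<4); print(xx,z0,np.unique((y[m]/5).round()*5,return_counts=True))
p,d=snap('top'); C=tochest(cloud('top',d).reshape(-1,3)); x,y,z=C.T
k=(z>150)&(z<168)&(x<-190)&(x>-240)&(abs(y)<100);print('front top',np.percentile(x[k],[2,10,50,90]) if k.any() else '')
"
```

```text
time: 14.88
tool_pos: [526.3, -123.6, 218.6]
tcp_rot: [-180.0, 0.2, -5.1]
ft_force: [0.6, -0.5, -3.9]
finger_gap: 42.4
grip_force: 62.0
time: 15.47
tool_pos: [599.5, -18.3, 218.9]
tcp_rot: [180.0, 0.2, -5.0]
ft_force: [-0.9, 0.0, -4.8]
finger_gap: 42.5
grip_force: 62.1
shift before turn [ 2.8  2.6 -6.1] after turn [ 2.9  2.6 -6.1] rv [0.02 0.2  0.36]
[[-113.9  -30.4  218.9]]
-60 88 (array([-110., -105., -100.,  -95.,  -90.,   30.,   35.,   40.,   45.,
         60.,   65.,   70.,   90.,   95.,  100.,  105.,  110.]), array([ 53,  91,  96,  92,   8,  31,  90, 100,  15,  71,  68,  59,  33,
        60,  74,  67,  54]))
-60 115 (array([-110.,   40.,   45.,   50.,  110.]), array([ 59,  23, 121,  27,  75]))
-60 125 (array([-115., -110.,  110.,  115.]), array([ 61, 116, 124,  43]))
-40 88 (array([-110., -105., -100.,  -95.,  -90.,  -85.,  -80.,  -75.,  -70.,
        -65.,  -60.,  -55.,  -50.,  -45.,  -40.,  -35.,  -30.,  -25.,
        -20.,  -15.,  -10.,   -5.,   -0.,    5.,   10.,   15.,   20.,
         25.,   30.,   35.,   40.,   45.,   60.,   70.,   75.,   80.,
         85.,   90.,  100.,  105.,  110.]), array([ 49,  95,  94,  92,  45,  22,  30,  25,  30,  23,  28,  29,  26,
        30,  30,  25,  29,  30,  26,  29,  30,  23,  30,  29,  35,  32,
        25,  32,  61,  92, 103,  18,  47,  12,  45,  54,  41,  21,  37,
        75,  45]))
-40 115 (array([-110.,   40.,   45.,   50.,  110.]), array([ 53,  19, 122,  23,  72]))
-40 125 (array([-115., -110.,  110.,  115.]), array([ 64, 120, 130,  38]))
front top [-216.5 -213.3 -207.5 -203. ]
```

View pics/w8.png

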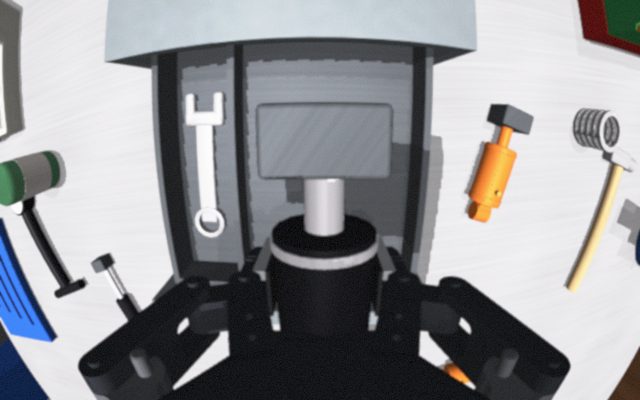

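Centred between divider and right wall. Lowering.

```bash

python3 -m handwheel '[[0.003,0.0026,0.005,0,0.2,0.35,0.03],[0,0,0.02,0,0,0,0.03],[0,0,0.025,0,0,0,0.03],[0,0,0.025,0,0,0,0.03],[0,0,0.025,0,0,0,0.03],[0,0,0.015,0,0,0,0.03],[0,0,0.006,0,0,0,0.03],[0,0,0,0,0,0,0.03]]' 60
python3 -m handwheel '[[0,0,0.003,0,0,0,0.03],[0,0,0.003,0,0,0,0.03],[0,0,0.002,0,0,0,0.03],[0,0,0,0,0,0,0.03]]' 60
```

```text
time: 16.23
tool_pos: [601.6, -22.5, 97.6]
tcp_rot: [180.0, 0.0, -5.6]
ft_force: [-0.9, -0.1, -4.3]
finger_gap: 42.4
grip_force: 62.1
time: 16.57
tool_pos: [603.8, -21.8, 92.6]
tcp_rot: [180.0, -0.3, -5.5]
ft_force: [-0.8, -0.5, -4.1]
finger_gap: 42.5
grip_force: 62.1
```

```bash

python3 -m handwheel '[[0,0,0.002,0,0,0,0.03],[0,0,0.002,0,0,0,0.03],[0,0,0.001,0,0,0,0.03],[0,0,0,0,0,0,0.03]]' 60
python3 -m handwheel '[[0,0,0.0015,0,0,0,0.03],[0,0,0.001,0,0,0,0.03],[0,0,0,0,0,0,0.03]]' 60
```

```text
time: 16.9
tool_pos: [603.2, -21.6, 86.7]
tcp_rot: [-180.0, -0.2, -5.5]
ft_force: [-0.5, 1.0, -5.2]
finger_gap: 42.6
grip_force: 62.1
time: 17.15
tool_pos: [603.2, -21.7, 84.2]
tcp_rot: [-180.0, -0.2, -5.5]
ft_force: [-0.3, -0.4, -3.9]
finger_gap: 42.5
grip_force: 62.1
```

```bash

python3 -m handwheel '[[0,0,0.001,0,0,0,0.03],[0,0,0.0005,0,0,0,0.03],[0,0,0,0,0,0,0.03]]' 60
python3 -m handwheel '[[0,0,0.001,0,0,0,0.03],[0,0,0,0,0,0,0.03]]' 60
```

```text
time: 17.4
tool_pos: [603.5, -21.7, 83.1]
tcp_rot: [-180.0, -0.2, -5.5]
ft_force: [-0.0, 0.5, -3.7]
finger_gap: 42.3
grip_force: 62.2
time: 17.57
tool_pos: [604.1, -21.8, 83.0]
tcp_rot: [180.0, -0.3, -5.5]
ft_force: [-0.9, 0.2, 2.6]
finger_gap: 42.3
grip_force: 65.4
```

Contact: the floor carries it. Release slowly, then rise.

```bash

python3 -m handwheel '[[0,0,0,0,0,0,0.042],[0,0,0,0,0,0,0.045],[0,0,0,0,0,0,0.05],[0,0,0,0,0,0,0.06],[0,0,0,0,0,0,0.065],[0,0,0,0,0,0,0.065]]' 20
python3 -m handwheel '[[0,0,-0.01,0,0,0,0.065],[0,0,-0.02,0,0,0,0.065],[0,0,-0.03,0,0,0,0.065],[0,0,-0.03,0,0,0,0.065],[0,0,-0.03,0,0,0,0.035],[0,0,-0.02,0,0,0,0.035],[0,0,-0.01,0,0,0,0.035],[0,0,0,0,0,0,0.035]]'
python3 -c "
from h import *
s=r.sense(); p,d=snap('wrist','w9'); C=tochest(wcloud(d,s).reshape(-1,3)).reshape(400,640,3); x,y,z=np.moveaxis(C,-1,0)
k=(d>0)&(z>94)&(z<145)&(x>-200)&(x<-25)&(y>-100)&(y<30)
print(cv2.minAreaRect(C[k][:,:2].astype(np.float32)),np.percentile(z[k],[50,90,99]))
p,d=snap('top'); C=tochest(cloud('top',d).reshape(-1,3)); x,y,z=C.T
k=(z>150)&(z<168)&(x<-190)&(x>-240)&(abs(y)<100);print('front top',np.percentile(x[k],[2,10,50,90]) if k.any() else '')
k=(abs(z-141)<7)&(x<-235)&(x>-300)&(abs(y)<60);print('bar top',np.percentile(x[k],[10,50,90]),k.sum())
goto(chest(-258.5,0,215),84.6)
"
```

```text
time: 18.07
tool_pos: [603.3, -21.7, 81.8]
tcp_rot: [-180.0, -0.2, -5.5]
ft_force: [-0.2, -0.2, 0.0]
finger_gap: 64.6
grip_force: 0.0
time: 18.73
tool_pos: [604.5, -21.8, 235.9]
tcp_rot: [180.0, -0.5, -5.5]
ft_force: [-0.4, -0.3, 0.9]
finger_gap: 34.9
grip_force: 0.0
((-118.14999389648438, -33.400001525878906), (163.5, 70.19999694824219), 0.0) [128.  132.3 136.4]
front top [-215.636 -211.9   -206.    -202.3  ]Traceback (most recent call last):
  File "<string>", line 8, in <module>
    k=(abs(z-141)<7)&(x<-235)&(x>-300)&(abs(y)<60);print('bar top',np.percentile(x[k],[10,50,90]),k.sum())
                                                                   ~~~~~~~~~~~~~^^^^^^^^^^^^^^^^^
    return _quantile_unchecked(
        a, q, axis, out, overwrite_input, method, keepdims, weights)
    return _ureduce(a,
                    func=_quantile_ureduce_func,
    ...<5 lines>...
                    overwrite_input=overwrite_input,
                    method=method)
    r = func(a, **kwargs)
    result = _quantile(arr,
                       quantiles=q,
    ...<2 lines>...
                       out=out,
                       weights=wgt)
    slices_having_nans = np.isnan(arr[-1, ...])
                                  ~~~^^^^^^^^^
IndexError: index -1 is out of bounds for axis 0 with size 0
```

```bash

python3 -m handwheel '[[-0.02,-0.0045,0,0,0,-6.5,0.035],[0,0,0,0,0,-7,0.035],[0,0,0,0,0,-7,0.035],[0,0,0,0,0,-7,0.035],[0,0,0,0,0,-7,0.035],[0,0,0,0,0,-7,0.035],[0,0,0,0,0,-7,0.035],[0,0,0,0,0,-7,0.035]]'
python3 -m handwheel '[[0,0,0,0,0,-7,0.035],[0,0,0,0,0,-7,0.035],[0,0,0,0,0,-7,0.035],[0,0,0,0,0,-7,0.035],[0,0,0,0,0,-6.5,0.035],[0,0,0,0,0,0,0.035]]'
python3 -c "
from h import *
goto(chest(-258.5,0,215),84.6)"
```

```text
time: 19.5
tool_pos: [582.0, -15.1, 228.8]
tcp_rot: [-179.9, 0.0, 50.4]
ft_force: [-0.5, -0.2, -0.9]
finger_gap: 35.0
grip_force: 0.0
time: 20.0
tool_pos: [582.1, -15.1, 229.0]
tcp_rot: [-179.9, -0.0, 84.8]
ft_force: [0.5, -0.1, -0.3]
finger_gap: 35.5
grip_force: 0.0
shift before turn [  29.3 -126.9   14.1] after turn [  28.8 -127.    14. ] rv [-0.06 -0.01  0.23]
```

```bash

python3 -m handwheel '[[0.0058,-0.0254,0,0,0,0.2,0.035],[0.0058,-0.0254,0,0,0,0,0.035],[0.0058,-0.0254,0,0,0,0,0.035],[0.0058,-0.0254,0,0,0,0,0.035],[0.0058,-0.0254,0,0,0,0,0.035],[0,0,0,0,0,0,0.035],[0,0,0,0,0,0,0.035],[0,0,0,0,0,0,0.035]]'
python3 -c "
from h import *
s=r.sense(); print(s['tcp_rot'],tochest(s['tool_pos'])); p,d=snap('wrist','w10'); C=tochest(wcloud(d,s).reshape(-1,3)).reshape(400,640,3)
x,y,z=C[...,0],C[...,1],C[...,2]
for y0 in (20,35): k=(abs(z-143)<4)&(x<-225)&(y>y0-6)&(y<y0+6);print('bar',np.percentile(x[k],[5,50,95]),np.percentile(z[k],95))
k=(abs(z-125)<10)&(abs(x+222)<15)&(y>0);print('front',np.median(x[k]))
k=(d>0)&(z>115)&(z<140)&(x>-205)&(x<-25)&(y>-70)&(y<15)
print(cv2.minAreaRect(C[k][:,:2].astype(np.float32)))
"
```

```text
time: 20.67
tool_pos: [459.8, 26.0, 230.7]
tcp_rot: [179.8, 0.0, 84.2]
ft_force: [1.0, 0.6, 0.7]
finger_gap: 34.8
grip_force: 0.0
[1.79841568e+02 7.15861975e-03 8.41904144e+01] [[-257.1    0.6  230.7]]
bar [-262.2 -257.5 -252.9] 144.26
bar [-262.  -257.4 -252.8] 144.1
front -215.4
((-110.94502258300781, -33.220298767089844), (44.087581634521484, 148.98580932617188), 89.6659164428711)
```

Shock lies flat, centred at (−111, −33) chest. Grip the handle again.

```bash

python3 -m handwheel '[[0,0,0.02,0,0,-0.4,0.035],[0,0,0.025,0,0,0,0.035],[0,0,0.02,0,0,0,0.035],[0,0,0.015,0,0,0,0.035],[0,0,0.015,0,0,0,0.035],[0,0,0.015,0,0,0,0.035],[0,0,0.011,0,0,0,0.035],[0,0,0,0,0,0,0.035]]'
python3 -m handwheel '[[0,0,0,0,0,0,0.005],[0,0,0,0,0,0,0.005],[0,0,0,0,0,0,0.005],[0,0,0,0,0,0,0.005],[0,0,0,0,0,0,0.005]]' 40
python3 -c "
from h import *
print(tochest(tool()[0]))"
```

```text
time: 21.38
tool_pos: [463.5, 25.4, 111.9]
tcp_rot: [179.5, 0.0, 84.6]
ft_force: [1.3, 0.3, 0.5]
finger_gap: 34.9
grip_force: 0.7
time: 21.8
tool_pos: [460.6, 25.8, 110.6]
tcp_rot: [179.8, 0.0, 84.7]
ft_force: [1.8, -0.7, 1.5]
finger_gap: 9.8
grip_force: 38.9
[[-256.2    0.5  110.6]]
```

```bash

python3 -m handwheel '[[0,0.003,0,0,0,0,0.005],[0,0.007,0,0,0,0,0.005],[0,0.01,0,0,0,0,0.005],[0,0.012,0,0,0,0,0.005],[0,0.013,0,0,0,0,0.005],[0,0.013,0,0,0,0,0.005],[0,0.013,0,0,0,0,0.005],[0,0.013,0,0,0,0,0.005]]' 40
python3 -m handwheel '[[0,0.013,0,0,0,0,0.005],[0,0.013,0,0,0,0,0.005],[0,0.013,0,0,0,0,0.005],[0,0.013,0,0,0,0,0.005],[0,0.013,0,0,0,0,0.005],[0,0.012,0,0,0,0,0.005],[0,0.01,0,0,0,0,0.005],[0,0.008,0,0,0,0,0.005]]' 40
python3 -m handwheel '[[0,0.006,0,0,0,0,0.005],[0,0.004,0,0,0,0,0.005],[0,0.003,0,0,0,0,0.005],[0,0.002,0,0,0,0,0.005],[0,0,0,0,0,0,0.005]]' 40
python3 -c "
from h import *
print(tochest(tool()[0]))"
```

```text
time: 22.47
tool_pos: [543.8, 17.9, 110.6]
tcp_rot: [179.9, 0.0, 84.7]
ft_force: [-3.1, -2.5, 6.1]
finger_gap: 9.5
grip_force: 39.3
time: 23.13
tool_pos: [638.5, 8.9, 110.6]
tcp_rot: [179.9, 0.0, 84.7]
ft_force: [-3.0, -3.7, 3.0]
finger_gap: 9.5
grip_force: 39.5
time: 23.55
tool_pos: [653.4, 7.5, 110.6]
tcp_rot: [179.8, 0.0, 84.7]
ft_force: [0.9, -4.9, 0.5]
finger_gap: 9.6
grip_force: 39.3
[[-62.6   0.4 110.6]]
```

```bash

python3 -m handwheel '[[0,0.002,0,0,0,0,0.005],[0,0.002,0,0,0,0,0.005],[0,0.0015,0,0,0,0,0.005],[0,0,0,0,0,0,0.005]]' 40
python3 -m handwheel '[[0,0.0015,0,0,0,0,0.005],[0,0.0015,0,0,0,0,0.005],[0,0,0,0,0,0,0.005]]' 40
python3 -m handwheel '[[0,0.0015,0,0,0,0,0.005],[0,0,0,0,0,0,0.005]]' 40
```

```text
time: 23.88
tool_pos: [658.6, 7.0, 110.7]
tcp_rot: [179.9, 0.1, 84.7]
ft_force: [-0.7, -5.0, -0.4]
finger_gap: 9.4
grip_force: 39.4
time: 24.13
tool_pos: [661.5, 6.7, 110.7]
tcp_rot: [179.9, 0.1, 84.7]
ft_force: [-1.0, -5.4, 1.0]
finger_gap: 10.2
grip_force: 39.5
time: 24.3
tool_pos: [661.6, 6.7, 110.6]
tcp_rot: [-180.0, 0.1, 84.7]
ft_force: [-10.3, -5.2, 6.0]
finger_gap: 9.4
grip_force: 40.1
```

```bash

python3 -m handwheel '[[0,0.001,0,0,0,0,0.005],[0,0,0,0,0,0,0.005],[0,0,0,0,0,0,0.012],[0,0,0,0,0,0,0.02],[0,0,0,0,0,0,0.03],[0,0,0,0,0,0,0.03]]' 20
python3 -m handwheel '[[0,0,-0.01,0,0,0,0.03],[0,0,-0.02,0,0,0,0.03],[0,0,-0.025,0,0,0,0.03],[0,0,-0.025,0,0,0,0.03],[0,0,-0.015,0,0,0,0.03],[0,0,0,0,0,0,0.03],[0,0,0,0,0,0,0.03]]' 20
python3 -c "
from h import *
s=r.sense(); print(s['tcp_rot'],tochest(s['tool_pos'])); p,d=snap('wrist','w11'); C=tochest(wcloud(d,s).reshape(-1,3)).reshape(400,640,3)
x,y,z=C[...,0],C[...,1],C[...,2]
for y0 in (20,35): k=(abs(z-143)<4)&(x<-30)&(y>y0-6)&(y<y0+6);print('bar',np.percentile(x[k],[5,50,95]),np.percentile(z[k],95))
k=(abs(z-125)<10)&(abs(x+15)<15)&(y>0);print('front',np.median(x[k]))
"
```

```text
time: 24.8
tool_pos: [661.8, 8.2, 110.9]
tcp_rot: [-179.9, -0.0, 84.7]
ft_force: [-16.1, 2.6, 10.3]
finger_gap: 29.9
grip_force: 6.6
time: 25.38
tool_pos: [665.1, 7.6, 207.5]
tcp_rot: [179.6, -0.0, 84.7]
ft_force: [0.3, -0.5, -0.6]
finger_gap: 30.1
grip_force: 0.0
[ 1.79626672e+02 -3.44755016e-02  8.47390435e+01] [[-51.    1.6 207.5]]
bar [-59.2 -54.2 -49.3] 144.3
bar [-59.555 -54.5   -49.335] 144.26500000000001
front -12.7
```

```bash

python3 -m handwheel '[[0,-0.02,-0.01,0,0,0,0.03],[0,-0.03,-0.01,0,0,0,0.03],[0,-0.02,0,0,0,0,0.03],[0,0,0,0,0,0,0.03],[0,0,0,0,0,0,0.03],[0,0,0,0,0,0,0.03]]' 20
python3 -c "
from h import *
s=r.sense(); p,d=snap('wrist'); C=tochest(wcloud(d,s).reshape(-1,3)).reshape(400,640,3)
x,y,z=C[...,0],C[...,1],C[...,2]
k=(abs(z-143)<4)&(x<-30)&(x>-80)&(y>10)&(y<45);print('bar',np.percentile(x[k],[5,50,95]))
k=(abs(z-125)<10)&(abs(x+15)<15)&(y>0);print('front',np.median(x[k]))
print(r.hand_in())"
```

```text
time: 25.93
tool_pos: [594.1, 13.7, 224.6]
tcp_rot: [179.9, -0.0, 84.7]
ft_force: [-0.1, -0.4, -0.3]
finger_gap: 30.1
grip_force: 0.0
bar [-59.7  -56.05 -50.9 ]
front -12.7
the job is handed in; nothing more can be done
None
```

I pulled the drawer to its stop, laid the shock absorber flat in the wide compartment, pushed the drawer shut and handed the job in at about 26 s; the drawer had slipped in about 6 mm on release, so it was not quite at the stop when the shock went in, and I did not re-check the other items on the bench.

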